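Close the parts tumbler and jog it at the third click

ROBOT

A 6-joint arm with a two-finger parallel gripper is mounted at the origin on the work surface. World frame = base frame: x ahead of the robot, y to its left, z up, the work surface at z = 0. Lengths are in m, angles in rad, forces in N, time in s.
With the tool pointing down it reaches from about 0.275 to 0.975 m from the base axis. Payload 8.4 kg.
Tool frame: the origin (TCP) lies at the very end of the fingers, on their centre line; the grasp point (between the pads) lies 19 mm behind it (grasp_offset is the distance from the TCP to the grasp point, in m); z points along the fingers, y is the line along which they close (so a half turn about z gives the same grasp; the last joint's range is limited). The gripper opens to 92 mm and grips with 3 to 60 N. Pads are 20 mm wide; open, the fingers measure 128 mm over their backs; the gripper's body (75 mm by 189 mm) begins 69 mm behind the grasp point.
Start: joints at [-1.165, 0.353, 1.633, -0, 1.155, -0.002], TCP at [0.248, -0.574, 0.215] pointing down, gripper open.
Joint ranges: [-2.63, 2.63], [-0.92, 2.1], [0.06, 2.66], [-1.3, 4.44], [0, 2.69], [-3.02, 3.02]. Speed limits (rad/s): [2.22, 2.22, 2.79, 3.14, 3.14, 3.14].

INTERFACE

Orientations are given as a unit quaternion [x, y, z, w].
In Python, from bench import * gives the robot as it stands.
- The arm moves only by the tool jog_arm, never from a script. Its argument "rows" is a list of rows, each an object of numbers: "rx", "ry", "rz": the turn, a rotation vector about the world's x, y, z in degrees; "tx", "ty", "tz": the shift along the world's x, y, z in m; "fingers": the finger opening in m, from 0 to 0.0919. A call has 1 to 12 rows; each row shifts and turns the commanded pose from where the row before left it; what a row does not reach is not made up. A row lasts 1/8 s, in which the tool goes at most 62.5 mm and 10.7 degrees, less where a joint would pass 70% of its speed; a pose out of reach is approached as far as the arm can. A call is refused whole if a number of a shift passes 0.0625 or a number of a turn 10.7, either way. A call with a gripper value outside its range is refused whole. The fingers move at their own pace and stop on an object; "squeeze" is the grip in N (left out, the last holds). Time passes only in rows, so rows that do not move let the fingers close. It gives the time, the measured TCP pose, the force, the opening and the grip force at its end, in the units of the state.
- observe(): the state, without advancing time (a new reading comes with each control period).
- capture(name): name is "side" or "top" or "wrist"; returns a dict with "pixels" (384x512x3 uint8, red, green, blue), "depth" (384x512 float32, m along the optical axis (not along the pixel's ray), 0 where there is no reading), "intrinsics" (3x3 intrinsics, pixels), "origin" and "rotation" of the camera in the world. Camera axes: x right, y up, looking along -z (the intrinsics and any distortion apply to the point x, -y, -z); pixel columns grow to the right and rows downward; lengths in m; the calibration is good to about 2 mm. The wrist camera is an equidistant fisheye: a pixel r from the principal point sees the ray r / f radians off the axis. A picture is of the moment at which its call begins.
- finish_job(): hands the job in; it is judged then, once.
The state is a dict: "time": time; "joint_pos": joint angles; "joint_vel": joint speeds; "tau": joint torques, N m; "tcp_pos": TCP position; "tool_rot": TCP orientation; "force": force on the tool from outside, world axes, zero at the start; "moment": the same for the moment, N m; "grip_width": opening from 0.0 (shut) to 1.0 (fully open); "grip_force": force on a finger pad.
Only numpy, scipy, OpenCV 4.12 (cv2) and the standard library are available. Lean on these libraries where they do the work, as an engineer would, in place of code of your own. Each camera call takes 0.05 s, during which the arm holds its last target. There are 200 camera calls.

TASK

Set the loose round lid onto the bowl of the parts tumbler so that it sits down in the rim, level all round. Then, with the lid on and not before, take the spring-return jog dial on the console beside the bowl and turn it clockwise from off, counting the clicks, to the third click and no further. Finish while still holding the dial there (let go, it springs back to off and the tumbler stops), and leave the other things on the cart where they are.

Things in the scene. Friction and masses are not known exactly. Their poses are not given: they have to be found in the camera images.
- lid_handle (a point): The tumbler's loose lid: black disc 176 mm wide, 6 thick, with a round metal handle 32 mm wide rising 35 mm from its centre. Below the disc a spigot 10 mm deep, 132 mm wide at its foot, 146 at the disc, drops into the bowl. 0.15-0.3 kg. It starts flat on the cart on the spigot. Point: on the handle's axis, 20 mm over the disc's top, 26 over its underside, 36 over the spigot's foot; z up the handle.
- bowl_rim (a point): Centre of the mouth of the tumbler's black round bowl at the height of its rim, 190 mm above the cart top. The mouth is 154 mm wide inside, 164 outside, free for 40 mm down. With the lid seated its disc rests on the rim and lid_handle is 26 mm above this point. x, y: the tumbler's axes (see tumbler), z up.
- tumbler: The parts tumbler, fixed to the cart: a round green base 200 mm wide and 62 high, the bowl on springs above it, and on its -y side a green console box 210 mm (x) by 95 (y), 125 high, its centre 175 mm from the bowl's. Origin on the cart top under the bowl's centre. A fixed red toolbox 210 mm high to its handle stands behind it at the cart's back.
- jog_bar (a point): Bar grip of the jog dial on top of the console: upright bar 50 mm long (x), 16 thick (y), 28 high, white line to its pointer end, standing on a round skirt 54 mm wide. It turns about its vertical centre line. Point: on that axis at the bar's foot, on the skirt's top, 10 mm above the console and 135 above the cart; x to the pointer end, z up. White marks round it: long at off, short at each click.
- jog_dial (a joint): Dial angle, rad: 0 at off (at the start; pointer along the tumbler's +x), growing clockwise from above. Five clicks, 24 degrees apart: 0.419, 0.838, 1.257 (third), 1.676, 2.094. A spring returns it to off from anywhere: 0.11 N m at off, 0.02 more per rad. The clicks add a ripple of +-0.08 N m: resistance is greatest a quarter pitch past a click, least a quarter pitch before the next.
- bell: Bystander, loose: steel bicycle bell with a black turning dial round its foot, 62 mm across, 45 mm high. Origin under its centre.
- bb_tool: Bystander, loose: chrome bottom bracket tool lying flat, a splined ring 52 mm across and 16 mm high with a flat handle, 210 mm long in all along x. Origin on its underside, about its middle.
- saddle_shell: Bystander, loose: orange saddle cover shell, 265 mm long (x, nose at +x), 140 mm wide, 60 mm high. Origin under its middle.
- cup: Bystander, loose: white ceramic cup, 82 mm across, 85 mm high, holding the two reflectors. Origin under its centre.
- reflector0: Bystander, loose: amber wheel reflector 36 by 11 by 95 mm standing in the cup. Origin at its lower end.
- reflector1: Bystander, loose: the second wheel reflector, alike, beside the first in the cup.
Things that resemble listed ones, but are neither listed nor needed, are in the scene too. Leave any brown look-alike of the part that bears lid_handle alone.

How it is judged:
By the outcome, as a careful person would: the job done as asked, in the order asked, and still so for the second after the job is handed in, while the arm keeps its last pose, push and grip.
It also fails if it takes over 48 s, if anything falls off the work surface, if the arm or the gripper's body presses on something with over 40 N, if the wrist force passes 120 N, or if a joint passes its speed limit or range.

## Working session

There is one attempt and no reset: what is moved stays moved. The work goes in short steps, Python scripts to look and compute and a tool call to move; the robot and the scene stay as the last step left them, time stands still between calls to the robot, and variables do not carry over. Pictures are saved under pics/ and viewed, at most 10 in all, crops included, and the job is handed in when it is done.

Besides the shell and the picture viewer there is one more tool, called after "Emit:" as name([rows], argument=value, ...), one row to a line, values as JSON. jog_arm: Moves the arm, as the interface text tells. Its arguments: {"type":"object","properties":{"rows":{"type":"array","items":{"type":"object","properties":{"rx":{"type":"number"},"ry":{"type":"number"},"rz":{"type":"number"},"tx":{"type":"number"},"ty":{"type":"number"},"tz":{"type":"number"},"fingers":{"type":"number"}}}},"squeeze":{"type":"number"}},"required":["rows"]}

```bash
mkdir -p pics; ls; cat > h.py <<'E'
import numpy as np, cv2
from bench import *
def pts(c):
    K=c["intrinsics"];d=c["depth"];h,w=d.shape
    u,v=np.meshgrid(np.arange(w),np.arange(h))
    P=np.stack([(u-K[0,2])/K[0,0]*d,-(v-K[1,2])/K[1,1]*d,-d],-1)
    return P@np.array(c["rotation"]).T+np.array(c["origin"])
def shot(n,f):
    c=capture(n); cv2.imwrite("pics/"+f+".png",c["pixels"][:,:,::-1]); np.savez("pics/"+f+".npz",**{k:np.array(v) for k,v in c.items()}); return c
E
python3 - <<'E'
from h import *
for n in("top","side"):
    c=shot(n,n+"0"); print(n,np.round(c["origin"],3),np.round(c["rotation"],2).tolist(),np.round(c["intrinsics"],1).tolist())
a=cv2.imread("pics/top0.png");print(observe())
E
```

```text
pics
top [0.328 0.026 1.397] [-0.05, 0.04, 0.71, -0.7] [[414.6, 0.0, 252.1], [0.0, 414.6, 194.4], [0.0, 0.0, 1.0]]
side [0.272 0.729 0.939] [-0.06, 0.36, 0.92, -0.14] [[364.2, 0.0, 250.9], [0.0, 364.2, 193.0], [0.0, 0.0, 1.0]]
{'time': 0.1, 'joint_pos': array([-1.16540697e+00,  3.53595135e-01,  1.63400863e+00,  3.48849786e-05,
        1.15523129e+00, -2.38680702e-03]), 'joint_vel': array([-0.00050163, -0.00117147, -0.00025831,  0.00081298,  0.00280444,
        0.00063931]), 'tau': array([ 1.64080338e-04, -5.94907522e+01, -3.34930873e+01,  6.99906168e-02,
        1.84324739e-02, -2.94460324e-05]), 'tcp_pos': array([ 0.24770426, -0.57335068,  0.21395051]), 'tool_rot': array([ 9.79287968e-01,  2.02471455e-01, -1.08695932e-04, -6.11821648e-04]), 'force': array([-0.5304114 , -0.48458879, -0.25366922]), 'moment': array([-0.00676648,  0.0345815 , -0.01585145]), 'grip_force': 0.0, 'grip_width': 0.9985993042651264}
```

View pics/top0.png

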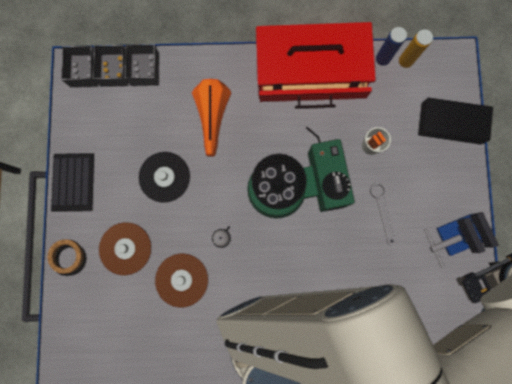

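View pics/side0.png

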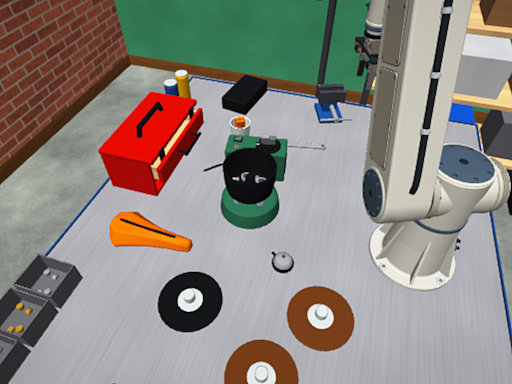

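The top view shows these lid candidates: black lid (164,177), and brown look-alikes at (125,248) and (181,280). I choose the black one. The bowl is at about (280,180), the console at (333,175) and the dial at (337,186). The side view agrees, with the black lid at (190,300).

```bash
python3 - <<'E'
from h import *
c=dict(np.load("pics/top0.npz"));P=pts(c);im=c["pixels"];hsv=cv2.cvtColor(im,cv2.COLOR_RGB2HSV)
K=c["intrinsics"];R=c["rotation"];o=c["origin"]
def ray(u,v,z):
    d=R@np.array([(u-K[0,2])/K[0,0],-(v-K[1,2])/K[1,1],-1]);return o+d*(z-o[2])/d[2]
# lid disc
def circ(m,z,name):
    cs,_=cv2.findContours(m.astype(np.uint8),0,2);k=max(cs,key=cv2.contourArea)
    w=np.array([ray(*p,z)[:2] for p in k[:,0]])
    A=np.c_[2*w,np.ones(len(w))];s=np.linalg.lstsq(A,(w**2).sum(1),rcond=None)[0]
    print(name,s[:2].round(4),"r",np.sqrt(s[2]+s[0]**2+s[1]**2).round(4))
box=np.zeros(im.shape[:2],bool);box[140:215,125:205]=1
dark=hsv[...,2]<80
circ(dark&box,.016,"lid")
hm=box&(P[...,2]>.035);print("handle pts z",np.percentile(P[...,2][hm],[5,50,95]).round(3),P[hm].mean(0).round(4))
h2=box&(hsv[...,2]>150)&(np.hypot(*(np.indices(box.shape)-np.array([177,164])[:,None,None]))<20)
print("white",np.argwhere(h2).mean(0))
print("lid disc z",np.median(P[...,2][dark&box]))
b=np.zeros_like(box);b[140:225,240:315]=1
rim=b&(abs(P[...,2]-.19)<.012);circ(rim,.19,"rim");print(rim.sum(),np.median(P[...,2][rim]))
g=(hsv[...,0]>55)&(hsv[...,0]<95)&(hsv[...,1]>80)
t=(abs(P[...,2]-.125)<.008);t[:, :305]=0;t[:120]=0;t[225:]=0;t[:,365:]=0
r=cv2.minAreaRect(P[t][:,:2].astype(np.float32)*1000);print("console",r)
d=P[...,2]>.148;d[:, :305]=0;d[:165]=0;d[215:]=0;d[:,365:]=0
print("bar",d.sum(),P[d].mean(0).round(4),np.percentile(P[...,2][d],[10,90]),cv2.minAreaRect(P[d][:,:2].astype(np.float32)*1000))
cr=cv2.resize(im[120:225,125:365],None,fx=3.3,fy=3.3,interpolation=cv2.INTER_CUBIC);cv2.imwrite("pics/crop.png",cr[:,:,::-1])
for n,u,v in(("bell",221,237),("saddle",210,115),("tool",377,190),("cup",377,140)):print(n,P[v,u].round(3))
E
```

```text
Traceback (most recent call last):
  File "h.py", line 7, in pts
    return P@np.array(c["rotation"]).T+np.array(c["origin"])
           ~^~~~~~~~~~~~~~~~~~~~~~~~~~
ValueError: matmul: Input operand 1 has a mismatch in its core dimension 0, with gufunc signature (n?,k),(k,m?)->(n?,m?) (size 4 is different from 3)
```

```bash
cat > h.py <<'E'
import numpy as np, cv2
from scipy.spatial.transform import Rotation
from bench import *
def pts(c):
    K=c["intrinsics"];d=c["depth"];h,w=d.shape
    u,v=np.meshgrid(np.arange(w),np.arange(h))
    P=np.stack([(u-K[0,2])/K[0,0]*d,-(v-K[1,2])/K[1,1]*d,-d],-1)
    return P@Rotation.from_quat(c["rotation"]).as_matrix().T+np.array(c["origin"])
def shot(n,f):
    c=capture(n); cv2.imwrite("pics/"+f+".png",c["pixels"][:,:,::-1]); np.savez("pics/"+f+".npz",**{k:np.array(v) for k,v in c.items()}); return c
def caster(c):
    K=c["intrinsics"];R=Rotation.from_quat(c["rotation"]).as_matrix();o=np.array(c["origin"])
    def ray(u,v,z):
        d=R@np.array([(u-K[0,2])/K[0,0],-(v-K[1,2])/K[1,1],-1]);return o+d*(z-o[2])/d[2]
    return ray
def fit(w):
    A=np.c_[2*w,np.ones(len(w))];s=np.linalg.lstsq(A,(w**2).sum(1),rcond=None)[0]
    return s[:2].round(4),np.sqrt(s[2]+s[0]**2+s[1]**2).round(4)
E
python3 - <<'E'
from h import *
c=dict(np.load("pics/top0.npz"));P=pts(c);im=c["pixels"];hsv=cv2.cvtColor(im,cv2.COLOR_RGB2HSV)
ray=caster(c)
def circ(m,z,name):
    cs,_=cv2.findContours(m.astype(np.uint8),0,2);k=max(cs,key=cv2.contourArea)
    print(name,*fit(np.array([ray(*p,z)[:2] for p in k[:,0]])))
box=np.zeros(im.shape[:2],bool);box[140:215,125:205]=1
dark=hsv[...,2]<80
circ(dark&box,.016,"lid")
hm=box&(P[...,2]>.035);print("handle pts z",np.percentile(P[...,2][hm],[5,50,95]).round(3),P[hm].mean(0).round(4))
print("lid disc z",np.median(P[...,2][dark&box]))
b=np.zeros_like(box);b[140:225,240:315]=1
rim=b&(abs(P[...,2]-.19)<.012);circ(rim,.19,"rim");print(rim.sum(),np.median(P[...,2][rim]))
t=(abs(P[...,2]-.125)<.008);t[:, :305]=0;t[:120]=0;t[225:]=0;t[:,365:]=0
r=cv2.minAreaRect(P[t][:,:2].astype(np.float32)*1000);print("console",r)
d=P[...,2]>.148;d[:, :305]=0;d[:165]=0;d[215:]=0;d[:,365:]=0
print("bar",d.sum(),P[d].mean(0).round(4),np.percentile(P[...,2][d],[10,90]),cv2.minAreaRect(P[d][:,:2].astype(np.float32)*1000))
cr=cv2.resize(im[120:225,125:365],None,fx=3.3,fy=3.3,interpolation=cv2.INTER_CUBIC);cv2.imwrite("pics/crop.png",cr[:,:,::-1])
for n,u,v in(("bell",221,237),("saddle",210,115),("tool",377,190),("cup",377,140)):print(n,P[v,u].round(3))
E
```

```text
lid [0.5714 0.3462] 0.0855
handle pts z [0.043 0.052 1.397] [0.526  0.2857 0.2937]
lid disc z 0.01658217827655295
rim [ 0.5227 -0.0346] 0.0804
356 0.18890821053624895
console ((553.1723022460938, -205.9976348876953), (210.06121826171875, 96.24810791015625), 9.948200225830078)
bar 142 [ 0.5053 -0.1782  0.2285] [0.15732605 0.19095769] ((459.608642578125, -77.3385009765625), (107.328125, 317.39825439453125), 33.236366271972656)
bell [0.363 0.151 0.046]
saddle [0.771 0.184 0.053]
tool [ 0.515 -0.376 -0.004]
cup [ 0.662 -0.354  0.1  ]
```

View pics/crop.png

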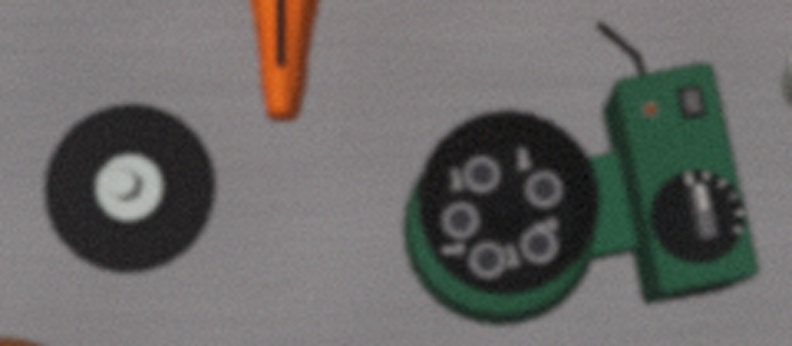

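The crop confirms the black disc with the metal handle at crop (128,185), the bowl at (508,200) and the dial bar at (703,213), its white line towards the top of the image (+x). The console and bowl agree with each other, 0.175 m apart with a yaw of about 10°. Next I go over the lid.

Emit:
jog_arm([
  {"tz":0.06},
  {"tz":0.06},
  {"tx":0.02,"ty":0.05},
  {"tx":0.02,"ty":0.05},
  {"tx":0.02,"ty":0.055},
  {"tx":0.02,"ty":0.055},
  {"tx":0.02,"ty":0.055},
  {"tx":0.02,"ty":0.055},
  {"tx":0.02,"ty":0.055},
  {"tx":0.02,"ty":0.055},
  {"tx":0.02,"ty":0.055},
  {"tx":0.02,"ty":0.055},
])

```text
$.rows[0]: bad value
```

```bash
python3 - <<'E'
from h import *
c=dict(np.load("pics/top0.npz"));P=pts(c);ray=caster(c);im=c["pixels"]
d=(P[...,2]>.148)&(c["depth"]>.1)&(P[...,2]<.3);d[:, :322]=0;d[:165]=0;d[215:]=0;d[:,355:]=0
print("bar",d.sum(),P[d].mean(0).round(4),np.percentile(P[...,2][d],[10,90]),cv2.minAreaRect(P[d][:,:2].astype(np.float32)*1000))
v=im.max(2);m=(v<70);m[:, :322]=0;m[:168]=0;m[205:]=0;m[:,355:]=0
k=max(cv2.findContours(m.astype(np.uint8),0,2)[0],key=cv2.contourArea);k=cv2.convexHull(k)
print("skirt",fit(np.array([ray(*p,.135)[:2] for p in k[:,0]])))
E
```

```text
bar 103 [ 0.513  -0.2127  0.1613] [0.15569182 0.16599495] ((514.0816650390625, -213.64523315429688), (49.74665832519531, 17.323535919189453), 8.944574356079102)
skirt (array([ 0.5036, -0.2034]), np.float64(0.0505))
```

Emit:
jog_arm([
  {"rx":0,"ry":0,"rz":0,"tx":0,"ty":0,"tz":0.06,"fingers":0.09},
  {"rx":0,"ry":0,"rz":0,"tx":0,"ty":0,"tz":0.06,"fingers":0.09},
  {"rx":0,"ry":0,"rz":0,"tx":0.02,"ty":0.05,"tz":0,"fingers":0.09},
  {"rx":0,"ry":0,"rz":0,"tx":0.02,"ty":0.05,"tz":0,"fingers":0.09},
  {"rx":0,"ry":0,"rz":0,"tx":0.02,"ty":0.055,"tz":0,"fingers":0.09},
  {"rx":0,"ry":0,"rz":0,"tx":0.02,"ty":0.055,"tz":0,"fingers":0.09},
  {"rx":0,"ry":0,"rz":0,"tx":0.02,"ty":0.055,"tz":0,"fingers":0.09},
  {"rx":0,"ry":0,"rz":0,"tx":0.02,"ty":0.055,"tz":0,"fingers":0.09},
  {"rx":0,"ry":0,"rz":0,"tx":0.02,"ty":0.055,"tz":0,"fingers":0.09},
  {"rx":0,"ry":0,"rz":0,"tx":0.02,"ty":0.055,"tz":0,"fingers":0.09},
  {"rx":0,"ry":0,"rz":0,"tx":0.02,"ty":0.055,"tz":0,"fingers":0.09},
  {"rx":0,"ry":0,"rz":0,"tx":0.02,"ty":0.055,"tz":0,"fingers":0.09},
])

```text
time: 1.6
tcp_pos: [0.448, -0.0318, 0.3346]
tool_rot: [0.979, 0.203, 0.0, 0.0]
force: [0.7, -0.4, 0.5]
grip_width: 0.98
grip_force: 0.0
```

Emit:
jog_arm([
  {"rx":0,"ry":0,"rz":0,"tx":0.015,"ty":0.047,"tz":0,"fingers":0.08},
  {"rx":0,"ry":0,"rz":0,"tx":0.015,"ty":0.047,"tz":0,"fingers":0.08},
  {"rx":0,"ry":0,"rz":0,"tx":0.015,"ty":0.047,"tz":0,"fingers":0.08},
  {"rx":0,"ry":0,"rz":0,"tx":0.015,"ty":0.047,"tz":0,"fingers":0.08},
  {"rx":0,"ry":0,"rz":0,"tx":0.015,"ty":0.047,"tz":0,"fingers":0.08},
  {"rx":0,"ry":0,"rz":0,"tx":0.016,"ty":0.047,"tz":-0.04,"fingers":0.08},
  {"rx":0,"ry":0,"rz":0,"tx":0.016,"ty":0.048,"tz":-0.04,"fingers":0.08},
  {"rx":0,"ry":0,"rz":0,"tx":0.016,"ty":0.048,"tz":-0.04,"fingers":0.08},
  {"rx":0,"ry":0,"rz":0,"tx":0,"ty":0,"tz":0,"fingers":0.08},
])

```text
time: 2.72
tcp_pos: [0.5679, 0.342, 0.2128]
tool_rot: [0.979, 0.204, -0.003, 0.001]
force: [-0.4, -0.6, 0.5]
grip_width: 0.869
grip_force: 0.0
```

```bash
python3 - <<'E'
from h import *
c=shot("wrist","w0");print(c["intrinsics"],c["origin"],c["rotation"],observe()["tcp_pos"],observe()["joint_pos"].round(2))
E
```

```text
[[297.31863964   0.         251.61894376]
 [  0.         297.31863964 186.20333255]
 [  0.           0.           1.        ]] [0.63946327 0.3732125  0.38165033] [-0.11833542  0.07763998 -0.54245098  0.82807952] [0.56842954 0.34083629 0.21520628] [ 0.54  0.41  1.54 -0.    1.19  1.7 ]
```

View pics/w0.png

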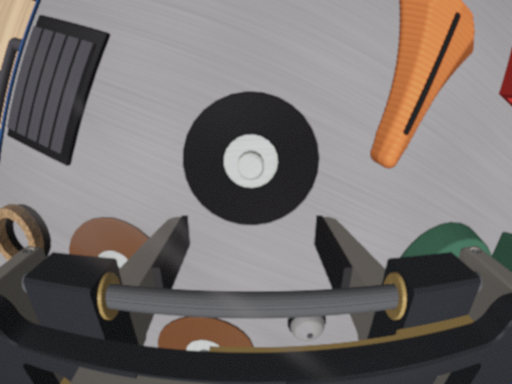

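The wrist view shows the black lid at (251,158) with its handle top at (250,165), between the open fingers.

```bash
cat >> h.py <<'E'
def fcaster(c):
    K=c["intrinsics"];R=Rotation.from_quat(c["rotation"]).as_matrix();o=np.array(c["origin"])
    def ray(u,v,z):
        x,y=u-K[0,2],v-K[1,2];r=np.hypot(x,y)+1e-9;t=r/K[0,0]
        d=R@np.array([np.sin(t)*x/r,-np.sin(t)*y/r,-np.cos(t)]);return o+d*(z-o[2])/d[2]
    return ray
E
python3 - <<'E'
from h import *
c=dict(np.load("pics/w0.npz"));ray=fcaster(c);im=c["pixels"]
m=(im.max(2)<75);m[:80]=0;m[228:]=0;m[:,:175]=0;m[:,325:]=0
k=max(cv2.findContours(m.astype(np.uint8),0,2)[0],key=cv2.contourArea)[:,0];k=k[k[:,1]<213]
print("lid",fit(np.array([ray(*p,.016)[:2] for p in k])), "handle top",ray(250,165,.051).round(4))
E
```

```text
lid (array([0.5714, 0.3453]), np.float64(0.0851)) handle top [0.5732 0.3464 0.051 ]
```

Emit:
jog_arm([
  {"rx":0,"ry":0,"rz":0,"tx":0,"ty":0,"tz":-0.05,"fingers":0.08},
  {"rx":0,"ry":0,"rz":0,"tx":0,"ty":0,"tz":-0.05,"fingers":0.08},
  {"rx":0,"ry":0,"rz":0,"tx":0,"ty":0,"tz":-0.03,"fingers":0.08},
  {"rx":0,"ry":0,"rz":0,"tx":0,"ty":0,"tz":0,"fingers":0.08},
  {"rx":0,"ry":0,"rz":0,"tx":0,"ty":0,"tz":0,"fingers":0.08},
])

```text
time: 3.4
tcp_pos: [0.5708, 0.3404, 0.0902]
tool_rot: [0.979, 0.202, 0.001, -0.0]
force: [0.0, -0.2, -0.2]
grip_width: 0.87
grip_force: 0.0
```

Emit:
jog_arm([
  {"rx":0,"ry":0,"rz":0,"tx":0.001,"ty":0.0055,"tz":-0.02,"fingers":0.08},
  {"rx":0,"ry":0,"rz":0,"tx":0,"ty":0,"tz":-0.025,"fingers":0.08},
  {"rx":0,"ry":0,"rz":0,"tx":0,"ty":0,"tz":-0.02,"fingers":0.08},
  {"rx":0,"ry":0,"rz":0,"tx":0,"ty":0,"tz":0,"fingers":0.08},
  {"rx":0,"ry":0,"rz":0,"tx":0,"ty":0,"tz":0,"fingers":0.02},
  {"rx":0,"ry":0,"rz":0,"tx":0,"ty":0,"tz":0,"fingers":0.02},
  {"rx":0,"ry":0,"rz":0,"tx":0,"ty":0,"tz":0,"fingers":0.02},
  {"rx":0,"ry":0,"rz":0,"tx":0,"ty":0,"tz":0,"fingers":0.02},
  {"rx":0,"ry":0,"rz":0,"tx":0,"ty":0,"tz":0,"fingers":0.02},
  {"rx":0,"ry":0,"rz":0,"tx":0,"ty":0,"tz":0,"fingers":0.02},
], squeeze=40)

```text
time: 4.65
tcp_pos: [0.5707, 0.3458, 0.023]
tool_rot: [0.979, 0.202, 0.0, 0.0]
force: [-0.7, -0.1, 2.3]
grip_width: 0.335
grip_force: 40.0
```

Emit:
jog_arm([
  {"rx":0,"ry":0,"rz":0,"tx":0,"ty":0,"tz":0.02,"fingers":0.02},
  {"rx":0,"ry":0,"rz":0,"tx":0,"ty":0,"tz":0.04,"fingers":0.02},
  {"rx":0,"ry":0,"rz":0,"tx":0,"ty":0,"tz":0.05,"fingers":0.02},
  {"rx":0,"ry":0,"rz":0,"tx":0,"ty":0,"tz":0.05,"fingers":0.02},
  {"rx":0,"ry":0,"rz":0,"tx":0,"ty":0,"tz":0.05,"fingers":0.02},
  {"rx":0,"ry":0,"rz":0,"tx":-0.003,"ty":-0.02,"tz":0.05,"fingers":0.02},
  {"rx":0,"ry":0,"rz":0,"tx":-0.004,"ty":-0.03,"tz":0.02,"fingers":0.02},
  {"rx":0,"ry":0,"rz":0,"tx":-0.005,"ty":-0.04,"tz":0,"fingers":0.02},
  {"rx":0,"ry":0,"rz":0,"tx":-0.005,"ty":-0.04,"tz":0,"fingers":0.02},
  {"rx":0,"ry":0,"rz":0,"tx":-0.005,"ty":-0.04,"tz":0,"fingers":0.02},
  {"rx":0,"ry":0,"rz":0,"tx":-0.005,"ty":-0.04,"tz":0,"fingers":0.02},
  {"rx":0,"ry":0,"rz":0,"tx":-0.005,"ty":-0.04,"tz":0,"fingers":0.02},
])

```text
time: 6.15
tcp_pos: [0.5379, 0.0946, 0.304]
tool_rot: [0.979, 0.203, 0.0, 0.0]
force: [0.3, 0.5, -1.7]
grip_width: 0.34
grip_force: 40.0
```

Emit:
jog_arm([
  {"rx":0,"ry":0,"rz":0,"tx":-0.005,"ty":-0.04,"tz":0,"fingers":0.02},
  {"rx":0,"ry":0,"rz":0,"tx":-0.005,"ty":-0.04,"tz":0,"fingers":0.02},
  {"rx":0,"ry":0,"rz":0,"tx":-0.003,"ty":-0.03,"tz":0,"fingers":0.02},
  {"rx":0,"ry":0,"rz":0,"tx":-0.003,"ty":-0.02,"tz":0,"fingers":0.02},
  {"rx":0,"ry":0,"rz":0,"tx":0,"ty":0,"tz":0,"fingers":0.02},
  {"rx":0,"ry":0,"rz":0,"tx":0,"ty":0,"tz":0,"fingers":0.02},
])

```text
time: 6.9
tcp_pos: [0.5225, -0.0337, 0.3034]
tool_rot: [0.979, 0.202, 0.0, -0.0]
force: [0.3, -0.9, -2.6]
grip_width: 0.335
grip_force: 40.0
```

```bash
python3 - <<'E'
from h import *
c=shot("side","s1");w=shot("wrist","w1")
im=np.hstack([cv2.resize(c["pixels"],(400,300)),cv2.resize(w["pixels"],(400,300))]);cv2.imwrite("pics/a1.png",im[:,:,::-1]);s=observe();print(s["tcp_pos"],s["force"],s["grip_width"])
E
```

```text
[ 0.52260153 -0.03340899  0.30313766] [-0.40724817  0.15577325 -2.17937514] 0.33653409548340557
```

View pics/a1.png

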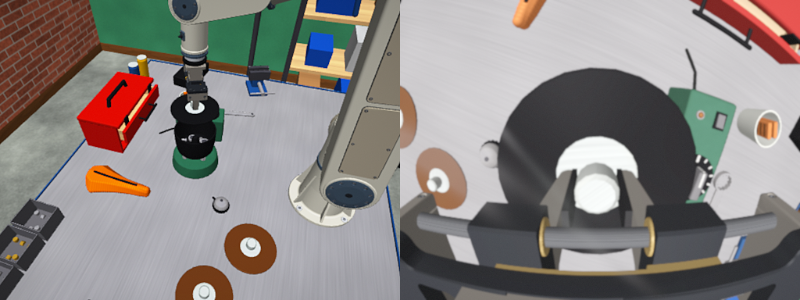

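The lid is held level above the bowl: side view (195,110) and wrist view (597,165). I lower it.

Emit:
jog_arm([
  {"rx":0,"ry":0,"rz":0,"tx":0,"ty":-0.001,"tz":-0.03,"fingers":0.02},
  {"rx":0,"ry":0,"rz":0,"tx":0,"ty":0,"tz":-0.03,"fingers":0.02},
  {"rx":0,"ry":0,"rz":0,"tx":0,"ty":0,"tz":-0.015,"fingers":0.02},
  {"rx":0,"ry":0,"rz":0,"tx":0,"ty":0,"tz":-0.01,"fingers":0.02},
  {"rx":0,"ry":0,"rz":0,"tx":0,"ty":0,"tz":-0.005,"fingers":0.02},
  {"rx":0,"ry":0,"rz":0,"tx":0,"ty":0,"tz":-0.005,"fingers":0.02},
  {"rx":0,"ry":0,"rz":0,"tx":0,"ty":0,"tz":0,"fingers":0.02},
  {"rx":0,"ry":0,"rz":0,"tx":0,"ty":0,"tz":0,"fingers":0.02},
])

```text
time: 8.0
tcp_pos: [0.5228, -0.0352, 0.2083]
tool_rot: [0.979, 0.202, 0.0, 0.0]
force: [0.8, -0.2, -2.6]
grip_width: 0.336
grip_force: 40.0
```

Emit:
jog_arm([
  {"rx":0,"ry":0,"rz":0,"tx":0,"ty":0,"tz":-0.003,"fingers":0.02},
  {"rx":0,"ry":0,"rz":0,"tx":0,"ty":0,"tz":-0.002,"fingers":0.02},
  {"rx":0,"ry":0,"rz":0,"tx":0,"ty":0,"tz":0,"fingers":0.02},
  {"rx":0,"ry":0,"rz":0,"tx":0,"ty":0,"tz":0,"fingers":0.02},
])

```text
time: 8.5
tcp_pos: [0.5226, -0.0351, 0.2031]
tool_rot: [0.979, 0.202, 0.0, 0.0]
force: [-0.8, 0.2, 3.1]
grip_width: 0.338
grip_force: 40.0
```

Force went from -2.6 to +3.1 N at the predicted height, so the disc is on the rim. I release and rise.

Emit:
jog_arm([
  {"rx":0,"ry":0,"rz":0,"tx":0,"ty":0,"tz":0,"fingers":0.036},
  {"rx":0,"ry":0,"rz":0,"tx":0,"ty":0,"tz":0,"fingers":0.05},
  {"rx":0,"ry":0,"rz":0,"tx":0,"ty":0,"tz":0,"fingers":0.07},
  {"rx":0,"ry":0,"rz":0,"tx":0,"ty":0,"tz":0,"fingers":0.07},
  {"rx":0,"ry":0,"rz":0,"tx":0,"ty":0,"tz":0.02,"fingers":0.07},
  {"rx":0,"ry":0,"rz":0,"tx":0,"ty":0,"tz":0.04,"fingers":0.07},
  {"rx":0,"ry":0,"rz":0,"tx":0,"ty":0,"tz":0.05,"fingers":0.07},
  {"rx":0,"ry":0,"rz":-5,"tx":0,"ty":-0.04,"tz":0,"fingers":0.05},
  {"rx":0,"ry":0,"rz":-5,"tx":-0.005,"ty":-0.05,"tz":0,"fingers":0.05},
  {"rx":0,"ry":0,"rz":-4,"tx":-0.005,"ty":-0.05,"tz":0,"fingers":0.05},
  {"rx":0,"ry":0,"rz":0,"tx":0,"ty":-0.04,"tz":0,"fingers":0.05},
  {"rx":0,"ry":0,"rz":0,"tx":0,"ty":0,"tz":0,"fingers":0.05},
])

```text
time: 10.0
tcp_pos: [0.5123, -0.2174, 0.3126]
tool_rot: [0.997, 0.08, -0.0, 0.0]
force: [-0.1, 0.9, 0.1]
grip_width: 0.543
grip_force: 0.0
```

```bash
python3 - <<'E'
from h import *
w=shot("wrist","w2");t=shot("top","t2");s=shot("side","s2")
sd=s["pixels"][60:260,180:380]
im=np.hstack([cv2.resize(w["pixels"],(533,400)),cv2.resize(sd,(260,260))[:, :] if 0 else cv2.resize(sd,(260,400))]);cv2.imwrite("pics/a2.png",im[:,:,::-1])
o=observe();print(o["tcp_pos"],o["joint_pos"].round(2),Rotation.from_quat(o["tool_rot"]).as_matrix()[:,0])
for n,c in(("side",s),("top",t)):
    P=pts(c);r=np.hypot(P[...,0]-.5227,P[...,1]+.0346)
    m=(r<.082)&(r>.04)&(abs(P[...,2]-.196)<.03)&(c["depth"]>.1);Q=P[m]
    if len(Q)>10:
        A=np.c_[Q[:,:2]-[.5227,-.0346],np.ones(len(Q))]
        k,_,_,_=np.linalg.lstsq(A,Q[:,2],rcond=None);print(n,len(Q),k.round(4))
E
```

```text
[ 0.51248819 -0.21445467  0.31269252] [-0.4   0.16  1.66  0.    1.31  1.01] [ 9.86665577e-01  1.62760594e-01 -1.70496957e-04]
side 1357 [ 0.0166 -0.055   0.1937]
top 1835 [0.0022 0.0013 0.1962]
```

View pics/a2.png

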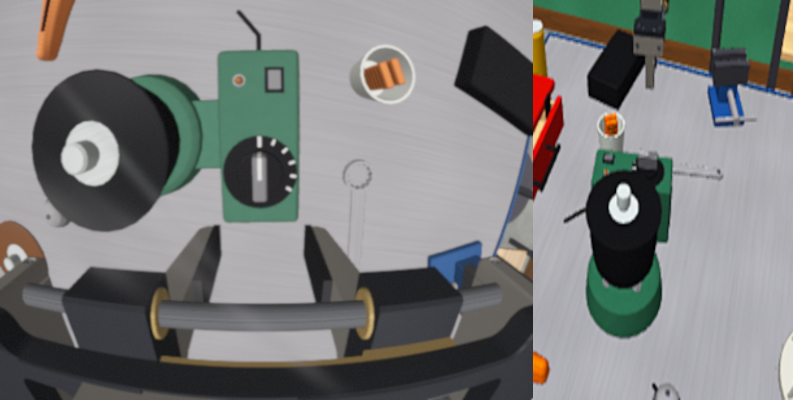

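The lid sits flat: the top-view depth fit gives z = 0.196 with slope under 0.003. The dial is at wrist crop (260,175), pointer at off along +x. Next I refine the dial centre.

```bash
python3 - <<'E'
from h import *
c=dict(np.load("pics/w2.npz"));ray=fcaster(c);im=c["pixels"];h=cv2.cvtColor(im,cv2.COLOR_RGB2HSV)
m=(h[...,2]<70);m[:120]=0;m[205:]=0;m[:,:210]=0;m[:,288:]=0
k=cv2.convexHull(max(cv2.findContours(m.astype(np.uint8),0,2)[0],key=cv2.contourArea))[:,0]
print("skirt",[fit(np.array([ray(*p,z)[:2] for p in k])) for z in(.126,.135)])
b=(h[...,2]>85)&(h[...,1]<60);b[:145]=0;b[200:]=0;b[:,:232]=0;b[:,266:]=0
n,l,s,_=cv2.connectedComponentsWithStats(b.astype(np.uint8));i=1+s[1:,4].argmax();v,u=np.nonzero(l==i);print(s[i])
Q=np.array([ray(x,y,.163)[:2] for x,y in zip(u,v)],np.float32)*1000;print(cv2.minAreaRect(Q))
P=pts(dict(np.load("pics/t2.npz")));
E
```

```text
skirt [(array([ 0.5137, -0.2142]), np.float64(0.0426)), (array([ 0.5156, -0.214 ]), np.float64(0.0416))]
[242 146  15  48 642]
((516.511962890625, -213.707275390625), (53.105018615722656, 15.667162895202637), 9.233458518981934)
```

Emit:
jog_arm([
  {"rx":0,"ry":0,"rz":0.5,"tx":0.0025,"ty":0.001,"tz":-0.05,"fingers":0.05},
  {"rx":0,"ry":0,"rz":0,"tx":0,"ty":0,"tz":-0.05,"fingers":0.05},
  {"rx":0,"ry":0,"rz":0,"tx":0,"ty":0,"tz":-0.03,"fingers":0.05},
  {"rx":0,"ry":0,"rz":0,"tx":0,"ty":0,"tz":-0.02,"fingers":0.05},
  {"rx":0,"ry":0,"rz":0,"tx":0,"ty":0,"tz":0,"fingers":0.05},
  {"rx":0,"ry":0,"rz":0,"tx":0,"ty":0,"tz":0,"fingers":0.05},
])

```text
time: 10.9
tcp_pos: [0.5158, -0.2136, 0.1638]
tool_rot: [0.996, 0.086, 0.001, 0.0]
force: [0.6, 0.5, -0.5]
grip_width: 0.547
grip_force: 0.0
```

Emit:
jog_arm([
  {"rx":0,"ry":0,"rz":0,"tx":-0.001,"ty":0,"tz":-0.014,"fingers":0.05},
  {"rx":0,"ry":0,"rz":0,"tx":0,"ty":0,"tz":-0.01,"fingers":0.05},
  {"rx":0,"ry":0,"rz":0,"tx":0,"ty":0,"tz":0,"fingers":0.05},
  {"rx":0,"ry":0,"rz":0,"tx":0,"ty":0,"tz":0,"fingers":0.005},
  {"rx":0,"ry":0,"rz":0,"tx":0,"ty":0,"tz":0,"fingers":0.005},
  {"rx":0,"ry":0,"rz":0,"tx":0,"ty":0,"tz":0,"fingers":0.005},
  {"rx":0,"ry":0,"rz":0,"tx":0,"ty":0,"tz":0,"fingers":0.005},
  {"rx":0,"ry":0,"rz":0,"tx":0,"ty":0,"tz":0,"fingers":0.005},
], squeeze=40)

```text
time: 11.9
tcp_pos: [0.5142, -0.2142, 0.139]
tool_rot: [0.996, 0.086, 0.0, 0.0]
force: [-0.3, -0.1, 1.3]
grip_width: 0.171
grip_force: 40.0
```

```bash
python3 -c "
from h import *
o=observe();print(o)"
```

```text
{'time': 11.9, 'joint_pos': array([-3.97408716e-01,  3.34065853e-01,  1.84977889e+00, -1.02057469e-04,
        9.57416033e-01,  1.00110112e+00]), 'joint_vel': array([ 0.00102922, -0.00047423, -0.0015887 ,  0.00034702,  0.00046698,
        0.00200255]), 'tau': array([ 3.77059390e-02, -5.27923679e+01, -2.85244828e+01,  1.55875180e-01,
       -9.15573724e-02,  8.36419640e-02]), 'tcp_pos': array([ 0.51417863, -0.21422815,  0.13904659]), 'tool_rot': array([9.96289423e-01, 8.60660000e-02, 1.27511521e-04, 1.14096176e-04]), 'force': array([-0.33474179, -0.08712346,  1.3490706 ]), 'moment': array([0.03537505, 0.0288933 , 0.15054599]), 'grip_force': 39.99884784221649, 'grip_width': 0.17125594776451147}
```

The bar is gripped at 16 mm with little side force. I turn it clockwise in steps.

Emit:
jog_arm([
  {"rx":0,"ry":0,"rz":-6,"tx":0,"ty":0,"tz":0,"fingers":0.005},
  {"rx":0,"ry":0,"rz":-6,"tx":0,"ty":0,"tz":0,"fingers":0.005},
  {"rx":0,"ry":0,"rz":-6,"tx":0,"ty":0,"tz":0,"fingers":0.005},
  {"rx":0,"ry":0,"rz":-6,"tx":0,"ty":0,"tz":0,"fingers":0.005},
  {"rx":0,"ry":0,"rz":-6,"tx":0,"ty":0,"tz":0,"fingers":0.005},
  {"rx":0,"ry":0,"rz":-6,"tx":0,"ty":0,"tz":0,"fingers":0.005},
  {"rx":0,"ry":0,"rz":0,"tx":0,"ty":0,"tz":0,"fingers":0.005},
], squeeze=50)

```text
time: 12.78
tcp_pos: [0.5142, -0.2144, 0.1391]
tool_rot: [0.974, -0.226, 0.0, 0.0]
force: [-0.9, -1.8, 2.7]
grip_width: 0.167
grip_force: 50.0
```

```bash
python3 -c "
from h import *
o=observe();print(o['tcp_pos'],o['force'],o['moment'],o['grip_width'],Rotation.from_quat(o['tool_rot']).as_matrix()[:,0])
w=shot('wrist','w3');cv2.imwrite('pics/a3.png',cv2.resize(w['pixels'][80:300,120:400],None,fx=2.7,fy=2.7)[:,:,::-1])"
```

```text
[ 0.51416229 -0.214387    0.13906539] [-0.90945621 -1.76508014  2.6624101 ] [-0.10556643  0.15131472  0.07235308] 0.16730801188321576 [ 8.98134264e-01 -4.39721119e-01  4.26497804e-04]
```

View pics/a3.png

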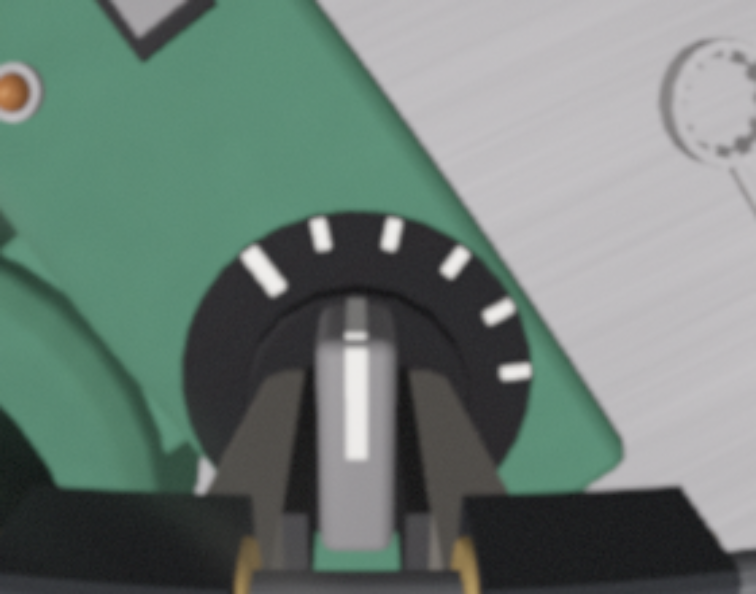

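The bar turned with the gripper: the pointer (355,300) lies midway between the first (320,235) and second (392,235) short marks. I turn 36° more.

Emit:
jog_arm([
  {"rx":0,"ry":0,"rz":-6,"tx":0,"ty":0,"tz":0,"fingers":0.005},
  {"rx":0,"ry":0,"rz":-6,"tx":0,"ty":0,"tz":0,"fingers":0.005},
  {"rx":0,"ry":0,"rz":-6,"tx":0,"ty":0,"tz":0,"fingers":0.005},
  {"rx":0,"ry":0,"rz":-6,"tx":0,"ty":0,"tz":0,"fingers":0.005},
  {"rx":0,"ry":0,"rz":-6,"tx":0,"ty":0,"tz":0,"fingers":0.005},
  {"rx":0,"ry":0,"rz":-4,"tx":0,"ty":0,"tz":0,"fingers":0.005},
  {"rx":0,"ry":0,"rz":-2,"tx":0,"ty":0,"tz":0,"fingers":0.005},
  {"rx":0,"ry":0,"rz":0,"tx":0,"ty":0,"tz":0,"fingers":0.005},
  {"rx":0,"ry":0,"rz":0,"tx":0,"ty":0,"tz":0,"fingers":0.005},
])

```text
time: 13.95
tcp_pos: [0.514, -0.2144, 0.139]
tool_rot: [0.857, -0.515, 0.0, 0.0]
force: [-2.1, -3.0, 4.9]
grip_width: 0.171
grip_force: 50.0
```

```bash
python3 -c "
from h import *
o=observe();x=Rotation.from_quat(o['tool_rot']).as_matrix()[:,0];print(o['tcp_pos'],o['force'],o['moment'],o['grip_width'],np.degrees(np.arctan2(x[1],x[0])))
w=shot('wrist','w4');s=shot('side','s4');a=cv2.resize(w['pixels'][120:280,150:350],(500,400));cv2.imwrite('pics/a4.png',np.hstack([a,cv2.resize(s['pixels'][100:240,200:300],(286,400))])[:,:,::-1])
P=pts(shot('top','t4'));r=np.hypot(P[...,0]-.5227,P[...,1]+.0346);m=(r<.082)&(r>.04)&(abs(P[...,2]-.196)<.02);Q=P[m]
print(len(Q),np.linalg.lstsq(np.c_[Q[:,:2]-[.5227,-.0346],np.ones(len(Q))],Q[:,2],rcond=None)[0])"
```

```text
[ 0.51402228 -0.21443173  0.13898795] [-2.1346225  -2.99581845  4.94637138] [-0.57047894  0.45317405  0.1535367 ] 0.1712668446272272 -62.042547825704695
1847 [-0.00052584  0.00151849  0.19633844]
```

View pics/a4.png

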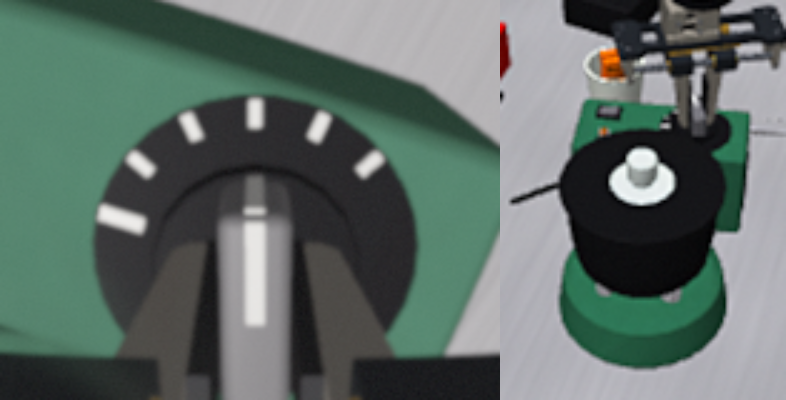

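The pointer (255,180) is in line with the third short mark (255,113). The lid is still level on the rim, so I hand in.

```bash
python3 -c "
from bench import *
print(finish_job())"
```

```text
the job is handed in; nothing more can be done
None
```

The lid is seated level in the bowl rim, and the jog dial was turned 72° clockwise to the third click after that. I handed the job in at about 14 s with the gripper still holding the dial there.

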